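Seat the test cartridge in its dock and hold the cam lever at full lift

ROBOT

A 7-joint arm with a two-finger parallel gripper is mounted at the origin on a cart in front of the work surface, level with it; the furniture and walls round the work are solid. World frame = base frame: x ahead of the robot, y to its left, z up, the work surface at z = 0. Lengths are in mm, angles in rad, forces in N, time in s.
With the tool pointing down it reaches from about 425 to 1025 mm from the base axis. Payload 9.4 kg.
Tool frame: the origin (TCP) lies midway between the tips of the shut fingers; the grasp point (between the pads) lies 19 mm behind it; z points along the fingers, y is the line along which they close (so a half turn about z gives the same grasp; the last joint's range is limited). The gripper opens to 85 mm and grips with 20 to 120 N. Pads are 22 mm wide; open, the fingers measure 114 mm over their backs; the gripper's body (76 mm by 85 mm) begins 54 mm behind the grasp point. The pads swing forward as they close: fully open they stand 13 mm farther back than shut.
Start: joints at [-1.416, 0.599, -0.003, 1.599, 0.002, 0.943, -0.08], TCP at [166.558, 705.608, 231.275] pointing down, gripper open.
Joint ranges: [-2.57, 2.57], [-0.35, 1.97], [-1.29, 1.29], [0.11, 2.56], [-1.05, 4.19], [0.11, 1.86], [-2.63, 2.63]. Speed limits (rad/s): [2.22, 2.22, 3.01, 3.01, 3.14, 3.14, 3.14].

INTERFACE

Orientations are given as a unit quaternion [x, y, z, w].
In Python, from bench import robot gives the robot as it stands.
- The arm moves only by the tool carry_out, never from a script. Its arguments are lists of equal length, an entry for each row: "xyz": the shift along the tool's x, y, z in m, a list of three; "rot": the turn, a rotation vector about the tool's x, y, z in degrees, a list of three. A call has 1 to 10 rows; each row is the pose to reach, as a shift and turn from the pose commanded when the call began, along the tool's axes at that moment; what a row does not reach only later rows make up. A row lasts 1/12 s, in which the tool goes at most 41.7 mm and 7.16 degrees, less where a joint would pass 70% of its speed; a pose out of reach is approached as far as the arm can. A call with a gripper value outside its range is refused whole. "grip" is the opening, from -1 (shut) to 1 (fully open), set as the call begins (left out, the last holds). The fingers move at their own pace and stop on an object; "grip_force" is the grip in N (left out, the last holds). Time passes only in rows, so rows that repeat a pose let the fingers close. It gives the time, the measured TCP pose, the force, the opening and the grip force at its end, in the units of the state.
- robot.observe(): the state, without advancing time (a new reading comes with each control period).
- robot.get_image(name): name is "scene" or "top"; returns (picture, depth): 400x640x3 uint8, red, green, blue; 400x640 float32, mm along the optical axis (not along the pixel's ray), 0 where there is no reading.
- robot.get_calibration(name): a dict with "fx", "fy", "cx", "cy" (pixels), "R" (3x3) and "t" (3): a world point X has camera coordinates R X + t. Camera axes: x right, y down, z forward; pixel columns grow to the right and rows downward; lengths in mm; the calibration is good to about 2 mm. A picture is of the moment at which its call begins. get_calibration takes no time and is no camera call.
- robot.close_job(): hands the job in; it is judged then, once.
The state is a dict: "time": time; "joints": joint angles; "dq": joint speeds; "effort": joint torques, N m; "eef_pos": TCP position; "orientation": TCP orientation; "force": force on the tool from outside, world axes, zero at the start; "moment": the same for the moment, N m; "width": finger opening in mm; "grip_force": force on a finger pad.
Only numpy, scipy, OpenCV 4.12 (cv2) and the standard library are available. Lean on these libraries where they do the work, as an engineer would, in place of code of your own. Each camera call takes 0.05 s, during which the arm holds its last target. There are 200 camera calls.

TASK

Put the oblong test cartridge (not the square one) into the pocket of the metal dock and press it down until it sits flush, with the dock's lever still open. Then take the lever by its upright black knob and swing it round to the cam's highest lift, where the arm lies over the index mark and points straight away from the pocket, so that the contact pad presses on the cartridge, and finish holding the knob there: the lever springs back if let go, and past the mark the lift falls again. Leave the square cartridge and the things round about where they are.

Things in the scene. Friction and masses are not known exactly. Their poses are not given: they have to be found in the camera images.
- dock: Bare-metal dock fixed on the worktop. Origin on the worktop, z up. Base plate x -60..60, y -75..105 mm, 8 mm thick. At +y the pocket block (x -52..52, y 28.5..101, top z = 24 mm, screw heads 27 mm); at -y the cam lever and, below the arm's path, a 24 mm wide tongue out to y = -132 mm with a dark raised index line along y at x = 0
- pocket (a point): Centre of the pocket's floor, at dock (0, 60, 8) mm, axes as the dock's. Pocket 59 mm (x) by 39 mm (y), 16 mm deep, open above. A sprung ball in the middle of each x wall, 9 mm above the floor, stands 2.5 mm into it: the cartridge must be pushed down past them (1 to 4 N), its weight alone is not enough. The middle 22 mm of the -y wall is open for the contact pad
- cartridge: Oblong loose white plastic cartridge, about 120 g. Origin: centre of the underside, z up. Body 56 (x) x 36 (y) x 16 mm high, foot set in 1.5 mm; on top, centred, an upright grip rib 14 mm thick (x), 30 long (y), z = 16 to 42 mm. Goes into the pocket long side along dock x, either way round, 1.5 mm play a side. Seated: underside on the pocket floor, body top flush with the block's top
- square_cartridge: The other loose cartridge, same plastic, rib and height but body 46 by 46 mm square; does not fit. Stays where it is. Origin: centre of the underside. Behind the two cartridges' places stand fixed tube racks, 110 mm tall, from x = 0.515 m on (y = 0.02 to 0.32 m); between the places lies a roll of tape, 19 mm high
- cam_lever (a joint): Angle of the cam lever about the vertical cam axis, rad. 0: open, arm along the dock's -x; grows counter-clockwise seen from above, stop at 2.2. Cam lift is 0 at 0, highest (11 mm) at 1.57 and falls again beyond; at 1.57 the arm lies along the dock's -y over the index mark. A spring turns it back to 0, 1.5 to 4 N at the knob
- cam_axis (a point): Point on the lever's axis at the knob's height, at dock (0, -30, 52) mm
- cam_knob: Upright round black knob on the lever's end, 18 mm diameter, 40 mm tall, 80 mm from the cam axis, spins freely about its own upright axis. Origin on its axis, 52 mm above the worktop; it reaches from 33 to 73 mm above the worktop, the arm's flat top is at 31 mm
- contact_pad: Black spring-loaded pad, 16 mm wide, 10 mm high, that the cam drives along the dock's +y through the gap in the pocket's wall against the cartridge's long side. Origin: middle of its front face, 16.5 mm above the worktop; with the lever open it stands back 2.5 mm outside the pocket
- sample_cup: Sample cup with screw lid, 64 mm diameter, 66 mm tall, bystander. Origin: centre of the underside
- timer: Small white timer, 58 x 66 x 19 mm, bystander. Origin: centre of the underside

How it is judged (in metres and radians):
On the way, in this order (a step that is already met when the one before it is completed fails the run):
1. the oblong cartridge is pressed flush into the pocket while the lever is still open (z of cartridge in the frame of pocket below 0.002 m and horizontal distance between cartridge and pocket below 0.005 m and angle between cartridge's own z axis and vertical below 0.06 rad and value of joint cam_lever below 0.25 rad), for 0.2 s.
2. the fingers hold the lever's knob at the cam's highest lift, the pad pressing on the cartridge (value of joint cam_lever between 1.37 and 1.77 rad and contact force between the fingers and cam_knob above 1 N and contact force between contact_pad and cartridge above 3 N), for 0.3 s.
At the end, for the whole second after the job is handed in: Fingers hold the knob (over 1 N), lever at 1.37 to 1.77 rad; the oblong cartridge is in the pocket, within 2 mm of the floor, 5 mm of the centre, level within 0.06 rad, square within 0.12 rad; the pad presses on it with over 3 N (all of step 2 and z of cartridge in the frame of pocket below 0.002 m and horizontal distance between cartridge and pocket below 0.005 m and angle between cartridge's own z axis and vertical below 0.06 rad and angle between the x axis of cartridge and the x axis of dock, either way round below 0.12 rad); the arm keeps its last pose, push and grip.
It fails at once if the square cartridge is moved more than 30 mm (distance of square_cartridge from where it was at the start of the episode above 0.03 m).
It fails at once if the sample cup or the timer is moved more than 30 mm (distance of any of sample_cup, timer from where it was at the start of the episode above 0.03 m).
It also fails if it takes over 70 s, if anything falls off the work surface, if the arm or the gripper's body presses on something with over 40 N, if the wrist force passes 120 N, or if a joint passes its speed limit or range.

## Working session

There is one attempt and no reset: what is moved stays moved. The work goes in short steps, Python scripts to look and compute and a tool call to move; the robot and the scene stay as the last step left them, time stands still between calls to the robot, and variables do not carry over. Pictures are saved under pics/ and viewed, at most 10 in all, crops included, and the job is handed in when it is done.

Besides the shell and the picture viewer there is one more tool, called after ">>>" as name(argument=value, ...) on one line, values as JSON. carry_out: Moves the arm, as the interface text tells. Its arguments: {"type":"object","properties":{"xyz":{"type":"array"},"rot":{"type":"array"},"grip":{"type":"number"},"grip_force":{"type":"number"}},"required":["xyz","rot"]}

```bash
mkdir -p pics; python3 - <<'E'
from bench import robot
import cv2,numpy as np
print(robot.observe())
for n in("top","scene"):
    im,d=robot.get_image(n); c=robot.get_calibration(n); print(n,c)
    cv2.imwrite(f"pics/{n}0.png",im[...,::-1]); np.savez(f"{n}0.npz",im=im,d=d)
E
```

```text
{'time': 0.0, 'joints': array([-1.41568881,  0.60012027, -0.0025657 ,  1.60015473,  0.00182432,
        0.94291323, -0.07983214]), 'dq': array([ 0.00117735,  0.00068549, -0.0012653 , -0.00087219,  0.00019212,
       -0.00070321, -0.00036386]), 'effort': array([ 1.05743733e-03, -7.76455522e+01,  1.56521045e+00, -2.57995409e+01,
        1.23713879e-02,  9.18100064e-03, -3.98036514e-05]), 'eef_pos': array([166.45685602, 705.1281417 , 230.41128369]), 'orientation': array([ 1.15614965e-01,  9.93293786e-01, -7.96581807e-04, -1.58608241e-05]), 'force': array([ 0.00296152,  0.62303494, -0.16476792]), 'moment': array([-0.08234464, -0.02562478, -0.00031404]), 'grip_force': 0.0, 'width': 85.40979788557365}
top {'fx': 362.9677528328668, 'fy': 362.9677528328668, 'cx': 318.34925243218254, 'cy': 204.01560639962344, 'R': array([[-0.02324771, -0.9997019 ,  0.00746052],
       [-0.99484715,  0.02239689, -0.09888139],
       [ 0.09868482, -0.00972085, -0.99507126]]), 't': array([ 36.27364535, 463.1812817 , 952.87183535])}
scene {'fx': 502.71484632427274, 'fy': 502.71484632427274, 'cx': 319.5773934977147, 'cy': 199.91511355257356, 'R': array([[ 0.87036872, -0.49223508, -0.01276414],
       [-0.37348062, -0.6430505 , -0.6685793 ],
       [ 0.3208902 ,  0.58667767, -0.7435313 ]]), 't': array([-393.66431557,  250.06507731, 1149.03386805])}
```

View pics/top0.png

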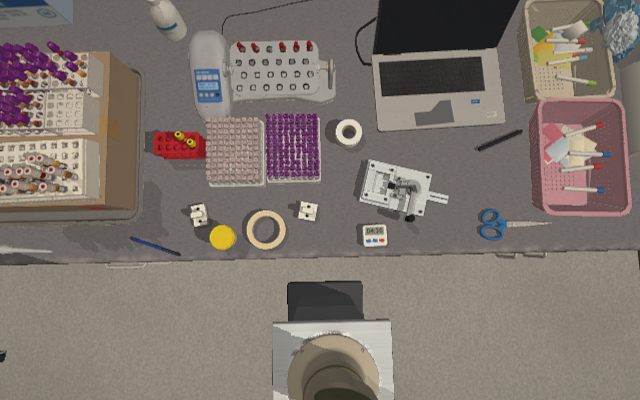

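View pics/scene0.png

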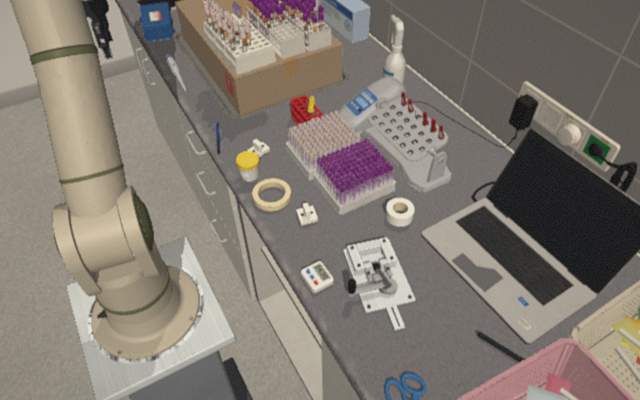

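The top view shows the dock near (400,188) with its pocket on the left and tongue on the right. The two cartridges are near (199,214) and (307,211), the cup is at (222,237) and the timer at (374,235). I'll zoom in to tell the cartridges apart.

```bash
python3 - <<'E'
import cv2,numpy as np
T=np.load("top0.npz")["im"][...,::-1]; S=np.load("scene0.npz")["im"][...,::-1]
z=lambda a,s,w:cv2.resize(a,w,interpolation=cv2.INTER_CUBIC)
a=z(T[190:240,180:240],6,(360,300)); b=z(T[190:240,280:340],6,(360,300)); c=z(T[150:230,350:460],0,(412,300)); d=z(S[230:335,335:425],0,(300,300))
cv2.imwrite("pics/z1.png",np.vstack([np.hstack([a,b,np.zeros((300,40,3),np.uint8)])[:, :712],np.hstack([c,d])]))
E
```

```text
(no output)
```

View pics/z1.png

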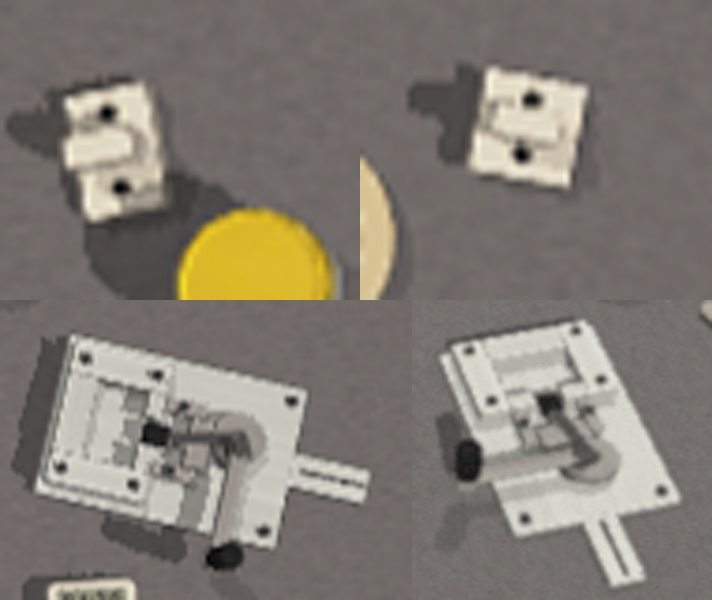

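The oblong cartridge is the left one (crop at px ~(199,214)), next to the yellow cup. The square one is at ~(308,211), and the dock's pocket is at px ~(380,187). Next I'll measure using depth points.

```bash
cat > h.py <<'E'
import numpy as np,cv2
from bench import robot
def pts(n,d):
    c=robot.get_calibration(n); v,u=np.mgrid[:400,:640]
    P=np.stack([(u-c["cx"])/c["fx"]*d,(v-c["cy"])/c["fy"]*d,d],-1)
    return (P-c["t"])@c["R"]
def ray(n,u,v,z):
    c=robot.get_calibration(n); r=np.array([(u-c["cx"])/c["fx"],(v-c["cy"])/c["fy"],1])@c["R"]; o=-c["t"]@c["R"]
    return o+r*(z-o[2])/r[2]
def px(n,X):
    c=robot.get_calibration(n); q=c["R"]@np.array(X,float)+c["t"]; return c["fx"]*q[0]/q[2]+c["cx"],c["fy"]*q[1]/q[2]+c["cy"]
E
python3 - <<'E'
from h import *
for n,boxes in(("top",dict(obl=(180,195,216,232),sq=(290,195,325,228),dock=(350,150,460,230))),("scene",dict(obl=(240,135,275,165),sq=(290,198,322,232),dock=(335,230,425,335)))):
    f=np.load(n+"0.npz"); W=pts(n,f["d"]); im=f["im"].astype(int)
    for k,(a,b,c,e) in boxes.items():
        w=W[b:e,a:c].reshape(-1,3); i=im[b:e,a:c].reshape(-1,3); g=(f["d"][b:e,a:c].ravel()>0)&(i.min(1)>130)&(w[:,2]>4)
        w=w[g]; print(n,k,len(w),np.histogram(w[:,2],range(0,84,4))[0])
        for lo,hi in((5,11),(12,20),(20,30),(36,48)):
            q=w[(w[:,2]>lo)&(w[:,2]<hi)]
            if len(q)>8: r=cv2.minAreaRect(q[:,:2].astype(np.float32)); print("  ",lo,len(q),np.round(q.mean(0),1),np.round(np.r_[r[0],r[1],r[2]],1))
E
```

```text
top obl 241 [  0   1   9 115  41   4   5   3   3  17  41   2   0   0   0   0   0   0
   0   0]
   12 156 [442.5 347.6  15. ] [441.9 347.8  54.9  35.5  10. ]
   20 9 [439.9 339.9  24. ] [438.2 342.1   7.9  25.7  37.8]
   36 60 [441.7 347.5  40.7] [441.8 348.   14.3  27.8  10.7]
top sq 260 [  0   0  13 118  64   1   2   1   2  17  40   2   0   0   0   0   0   0
   0   0]
   12 182 [445.6  55.5  15.2] [445.8  55.4  45.1  45.5  77.1]
   36 59 [445.9  56.1  40.8] [445.5  55.6  29.6  14.3  78. ]
top dock 2344 [  0 967 441  52 138 495 170  62  19   0   0   0   0   0   0   0   0   0
   0   0]
   5 1267 [ 498.5 -214.2    7.4] [ 471.1 -207.5  236.7  177.2   75.4]
   12 190 [ 470.5 -159.9   17.3] [ 466.9 -189.6  198.   182.4   77.8]
   20 693 [ 514.4 -149.2   23.2] [ 471.3 -166.3  149.2  181.6   75.2]
scene obl 203 [ 0  9 13 24 47 26 12 12  5  8 23 17  1  0  0  0  4  2  0  0]
   5 14 [453.3 336.6   8.3] [454.5 336.9  39.8   6.6  11.6]
   12 71 [445.  348.3  16.8] [441.3 350.6  55.1  42.5  15. ]
   20 42 [440.2 344.4  23.1] [441.8 348.7  54.3  34.9  12.7]
   36 48 [441.2 347.8  42.7] [440.4 352.1  16.7  34.5  10.2]
scene sq 308 [  0  19  18  35 110  43   6  10   5  11  27  22   2   0   0   0   0   0
   0   0]
   5 24 [436.7  38.1   8.2] [437.7  37.8  14.6  44.3  60.4]
   12 145 [444.6  52.8  17.1] [446.2  57.4  49.4  46.9  77.1]
   20 55 [440.9  51.7  22.6] [445.3  55.   43.1  42.6  77.3]
   36 60 [444.4  54.8  42.7] [444.8  57.   30.2  14.6  80. ]
scene dock 3206 [   0  301 1341  369  100  272  557  165   88   12    0    0    0    0
    0    0    0    0    1    0]
   5 1299 [ 495.4 -221.5    9. ] [ 500.4 -210.8  240.6  122.7   75.3]
   12 469 [ 500.8 -204.1   14.3] [ 542.8 -225.7  235.   213.5   74.8]
   20 945 [ 514.4 -154.    25.2] [ 540.3 -182.3  153.1  230.2   73.8]
   36 12 [ 455.9 -220.8   37.2] [ 456.9 -220.9    6.4   63.8   74.3]
```

```bash
python3 - <<'E'
from h import *
for n in("top","scene"):
    f=np.load(n+"0.npz"); W=pts(n,f["d"]); im=f["im"].astype(int)
    m=((im.min(2)>130)&(np.abs(W[...,2]-24)<3.5)&(np.abs(W[...,0]-515)<90)&(np.abs(W[...,1]+140)<70)&(f["d"]>0)).astype(np.uint8)
    k,l,s,c=cv2.connectedComponentsWithStats(m); b=1+s[1:,4].argmax(); q=W[l==b]
    r=cv2.minAreaRect(q[:,:2].astype(np.float32)); print(n,len(q),r,"blockcentre->pocket",)
    a=np.deg2rad(r[2]-90 if r[2]>45 else r[2]); y=np.array([-np.sin(a),np.cos(a)]); x=np.array([np.cos(a),np.sin(a)])
    o=np.array(r[0])-64.75*y; print(" yaw",np.rad2deg(a),"origin",o,"pocket",o+60*y)
    L=np.c_[(W[...,:2].reshape(-1,2)-o)@np.c_[x,y],W[...,2].ravel()]; ii=im.reshape(-1,3)
    g=(np.abs(L[:,0])<70)&(L[:,1]>-80)&(L[:,1]<110)&(np.abs(L[:,2]-8)<3)&(ii.min(1)>130)
    print(" plate",np.percentile(L[g],[.5,99.5],axis=0)[:,:2])
    g=(np.abs(L[:,0])<20)&(L[:,1]<-85)&(L[:,1]>-150)&(L[:,2]>4)&(ii.min(1)>130); print(" tongue",L[g].mean(0),np.percentile(L[g],[1,99],axis=0)[:,:2])
    g=(ii.max(1)<70)&(L[:,2]>40)&(L[:,0]>-110)&(L[:,0]<-60)&(np.abs(L[:,1]+30)<30); print(" knob",g.sum(),L[g].mean(0),L[g&(L[:,2]>66)].mean(0))
E
```

```text
top 559 ((518.728515625, -139.1022491455078), (72.47994232177734, 104.12479400634766), 74.92923736572266) blockcentre->pocket
 yaw -15.070762634277346 origin [ 501.89275123 -201.62520123] pocket [ 517.49345955 -143.68887497]
 plate [[-58.96204508 -76.37970828]
 [ 59.68081853 103.83731684]]
 tongue [   0.71787057 -108.66083767    7.3650761 ] [[ -10.33603378 -131.63817699]
 [  12.42160147  -85.40347826]]
 knob 53 [-79.831432   -27.23529788  66.20787248] [-79.3505739  -28.72539728  70.8646077 ]
scene 580 ((517.2515258789062, -141.3850860595703), (84.22367095947266, 104.22404479980469), 75.70344543457031) blockcentre->pocket
 yaw -14.29655456542969 origin [ 501.26211288 -204.12981629] pocket [ 516.07855736 -145.98798133]
 plate [[-60.1158672  -77.65850352]
 [ 60.12812081 106.04122782]]
 tongue [  -1.76455723 -107.55872767    9.83176919] [[ -13.75741864 -127.08868641]
 [  10.6179641   -85.40796335]]
 knob 92 [-82.88954059 -28.4234582   63.06657604] [-82.56321576 -26.70286417  72.55733562]
```

```bash
cat >> h.py <<'E'
from scipy.spatial.transform import Rotation as Ro
def go(x,y,z,head):
    "shift (mm) and turn (deg) in tool axes to bring tool to xyz, pointing down, tool y heading deg"
    s=robot.observe(); R=Ro.from_quat(s["orientation"]); h=np.deg2rad(head)
    ty=np.array([np.cos(h),np.sin(h),0]); tz=np.array([0,0,-1.]); T=Ro.from_matrix(np.c_[np.cross(ty,tz),ty,tz])
    print("t",round(s["time"],2),"pos",s["eef_pos"].round(1),"shift",R.inv().apply(np.array([x,y,z])-s["eef_pos"]).round(1),"rot",(R.inv()*T).as_rotvec(degrees=True).round(1),"w",round(s["width"],1),"F",s["force"].round(1),"gf",s["grip_force"])
E
python3 - <<'E'
from h import *
go(442,348,200,10); print(ray("top",222,237,66),ray("top",374,235,19))
E
```

```text
t 0.1 pos [166.5 705.2 230.5] shift [-350.2 -284.3   30.9] rot [-0.1  0.1 66.7] w 85.6 F [-0.8  1.   1.1] gf 0.0
[380.92873958 272.77165141  66.        ] [ 377.51874823 -121.48733679   19.        ]
```

>>> carry_out(xyz=[[-0.035, -0.028, 0.003], [-0.07, -0.057, 0.006], [-0.105, -0.085, 0.009], [-0.14, -0.114, 0.012], [-0.175, -0.142, 0.015], [-0.21, -0.171, 0.018], [-0.245, -0.199, 0.021], [-0.28, -0.228, 0.024], [-0.315, -0.256, 0.027], [-0.35, -0.284, 0.031]], rot=[[0, 0, 6.7], [0, 0, 13.3], [0, 0, 20], [0, 0, 26.7], [0, 0, 33.3], [0, 0, 40], [0, 0, 46.7], [0, 0, 53.3], [0, 0, 60], [0, 0, 66.7]], grip=-0.1)

```text
time: 0.93
eef_pos: [421.2, 374.6, 203.0]
orientation: [0.645, 0.764, -0.0, -0.0]
force: [1.4, 0.7, -0.4]
width: 38.6
grip_force: 0.0
```

```bash
python3 -c "
from h import *
go(442,348,100,10)"
```

```text
t 0.93 pos [421.2 374.6 203. ] shift [-29.8  16.1 103. ] rot [-0.   0.  -0.3] w 38.6 F [ 1.4  0.7 -0.4] gf 0.0
```

>>> carry_out(xyz=[[0, 0, 0], [0, 0, 0], [0, 0, 0.03], [0, 0, 0.06], [0, 0, 0.08], [0, 0, 0.1], [0, 0, 0.1], [0, 0, 0.1], [0, 0, 0.1]], rot=[[0, 0, 0], [0, 0, 0], [0, 0, 0], [0, 0, 0], [0, 0, 0], [0, 0, 0], [0, 0, 0], [0, 0, 0], [0, 0, 0]])

```text
time: 1.68
eef_pos: [420.3, 377.4, 103.8]
orientation: [0.642, 0.767, 0.0, -0.0]
force: [-0.5, -0.1, 0.4]
width: 38.9
grip_force: 0.0
```

```bash
python3 - <<'E'
from h import *
go(442,348,18,10)
im,d=robot.get_image("top"); im2,d=robot.get_image("scene")
z=lambda a:cv2.resize(a[...,::-1],(390,400),interpolation=cv2.INTER_CUBIC)
u,v=map(int,px("scene",(442,348,30)))
cv2.imwrite("pics/g1.png",np.hstack([z(im[175:255,160:238]),z(im2[v-45:v+35,u-39:u+39])]))
E
```

```text
t 1.68 pos [420.3 377.4 103.8] shift [-32.8  16.2  85.8] rot [ 0.  -0.   0.1] w 38.9 F [-0.5 -0.1  0.4] gf 0.0
```

View pics/g1.png

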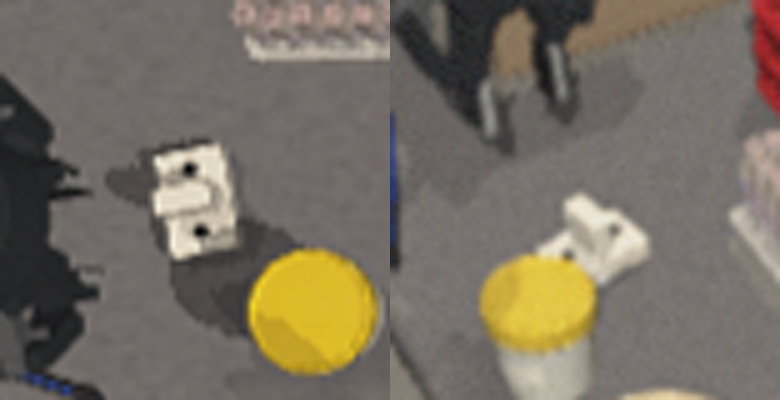

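The fingers are still about 36 mm short of the cartridge (left panel, arm on the left, cartridge rib at ~(185,197)). The scene is undisturbed, so I'll correct sideways before going down.

>>> carry_out(xyz=[[-0.0165, 0.008, 0], [-0.033, 0.016, 0], [-0.033, 0.016, 0], [-0.033, 0.016, 0.015], [-0.033, 0.016, 0.03], [-0.033, 0.016, 0.03], [-0.033, 0.016, 0.03]], rot=[[0, 0, 0], [0, 0, 0], [0, 0, 0], [0, 0, 0], [0, 0, 0], [0, 0, 0], [0, 0, 0]])

```text
time: 2.37
eef_pos: [441.7, 347.0, 73.5]
orientation: [0.643, 0.766, -0.0, -0.0]
force: [-0.0, 0.2, 0.9]
width: 38.4
grip_force: 0.0
```

```bash
python3 -c "
from h import *
go(442,348,18,10)"
```

```text
t 2.37 pos [441.7 347.   73.5] shift [ 0.9  0.5 55.5] rot [-0. -0.  0.] w 38.4 F [-0.   0.2  0.9] gf 0.0
```

>>> carry_out(xyz=[[0.001, 0, 0.02], [0.001, 0, 0.04], [0.001, 0, 0.055], [0.001, 0, 0.055], [0.001, 0, 0.055]], rot=[[0, 0, 0], [0, 0, 0], [0, 0, 0], [0, 0, 0], [0, 0, 0]])

```text
time: 2.78
eef_pos: [441.8, 347.9, 18.7]
orientation: [0.643, 0.766, -0.0, -0.0]
force: [0.4, -0.1, 0.5]
width: 38.4
grip_force: 0.0
```

>>> carry_out(xyz=[[0, 0, 0], [0, 0, 0], [0, 0, 0], [0, 0, 0], [0, 0, 0], [0, 0, 0]], rot=[[0, 0, 0], [0, 0, 0], [0, 0, 0], [0, 0, 0], [0, 0, 0], [0, 0, 0]], grip=-1, grip_force=50)

```text
time: 3.28
eef_pos: [442.5, 348.3, 19.6]
orientation: [0.643, 0.766, 0.001, 0.0]
force: [-0.3, -1.1, 6.2]
width: 12.9
grip_force: 49.6
```

```bash
python3 -c "
from h import *
go(442,348,18,10)"
```

```text
t 3.28 pos [442.5 348.3  19.6] shift [-0.2 -0.5  1.6] rot [ 0.1 -0.1  0. ] w 12.9 F [-0.3 -1.1  6.2] gf 49.59043622016907
```

Gripped (width 12.9 mm). Lifting.

>>> carry_out(xyz=[[0, 0, -0.02], [0, 0, -0.05], [0, 0, -0.08], [0, 0, -0.11], [0, 0, -0.14], [0, 0, -0.16], [0, 0, -0.16], [0, 0, -0.16]], rot=[[0, 0, 0], [0, 0, 0], [0, 0, 0], [0, 0, 0], [0, 0, 0], [0, 0, 0], [0, 0, 0], [0, 0, 0]])

```text
time: 3.95
eef_pos: [442.0, 348.2, 179.7]
orientation: [0.643, 0.766, 0.002, -0.0]
force: [-0.4, 0.0, -2.4]
width: 13.1
grip_force: 49.2
```

```bash
python3 -c "
from h import *
go(517.5,-144,180,-15)"
```

```text
t 3.95 pos [442.  348.2 179.7] shift [-497.8  -11.4   -1.3] rot [ 0.1 -0.2 25. ] w 13.1 F [-0.4  0.  -2.4] gf 49.170405864715576
```

>>> carry_out(xyz=[[-0.033, -0.001, 0], [-0.066, -0.002, 0], [-0.1, -0.002, 0], [-0.133, -0.003, 0], [-0.166, -0.004, 0], [-0.2, -0.005, 0], [-0.233, -0.005, 0], [-0.266, -0.006, 0], [-0.3, -0.007, 0], [-0.332, -0.008, 0]], rot=[[0, 0, 2], [0, 0, 4], [0, 0, 6], [0, 0, 8], [0, 0, 10], [0, 0, 13], [0, 0, 16], [0, 0, 19], [0, 0, 22], [0, 0, 25]])

```text
time: 4.78
eef_pos: [490.8, 17.5, 177.1]
orientation: [0.794, 0.608, -0.001, -0.0]
force: [1.5, -0.2, -2.1]
width: 12.8
grip_force: 49.1
```

>>> carry_out(xyz=[[0, 0, 0], [0, 0, 0], [0, 0, 0]], rot=[[0, 0, 0], [0, 0, 0], [0, 0, 0]])

```text
time: 5.03
eef_pos: [491.0, 19.7, 177.3]
orientation: [0.793, 0.609, -0.001, -0.001]
force: [-0.5, 0.7, -1.6]
width: 13.0
grip_force: 49.1
```

```bash
python3 -c "
from h import *
go(517.5,-144,150,-15)"
```

```text
t 5.03 pos [491.   19.7 177.3] shift [-151.3   67.9   27.3] rot [-0.1  0.   0. ] w 13.0 F [-0.5  0.7 -1.6] gf 49.07590627670288
```

>>> carry_out(xyz=[[-0.03, 0.014, 0], [-0.06, 0.027, 0], [-0.09, 0.041, 0], [-0.12, 0.054, 0], [-0.151, 0.068, 0.02], [-0.151, 0.068, 0.05], [-0.151, 0.068, 0.08], [-0.151, 0.068, 0.097], [-0.151, 0.068, 0.097], [-0.151, 0.068, 0.097]], rot=[[0, 0, 0], [0, 0, 0], [0, 0, 0], [0, 0, 0], [0, 0, 0], [0, 0, 0], [0, 0, 0], [0, 0, 0], [0, 0, 0], [0, 0, 0]])

```text
time: 5.87
eef_pos: [517.8, -142.7, 80.2]
orientation: [0.793, 0.61, -0.001, -0.001]
force: [0.9, 0.1, -1.1]
width: 12.5
grip_force: 49.1
```

```bash
python3 - <<'E'
from h import *
go(517.5,-144,60,-15)
ims=[robot.get_image(n) for n in("top","scene")]
np.savez("a.npz",d0=ims[0][1],d1=ims[1][1],i0=ims[0][0],i1=ims[1][0])
u,v=map(int,px("scene",(517,-144,50)))
z=lambda a:cv2.resize(a[...,::-1],(390,400),interpolation=cv2.INTER_CUBIC)
cv2.imwrite("pics/p1.png",np.hstack([z(ims[0][0][140:240,345:442]),z(ims[1][0][v-45:v+55,u-47:u+50])]))
E
```

```text
t 5.87 pos [ 517.8 -142.7   80.2] shift [-1.3  0.1 20.2] rot [-0.2 -0.   0.1] w 12.5 F [ 0.9  0.1 -1.1] gf 49.07009661197662
```

View pics/p1.png

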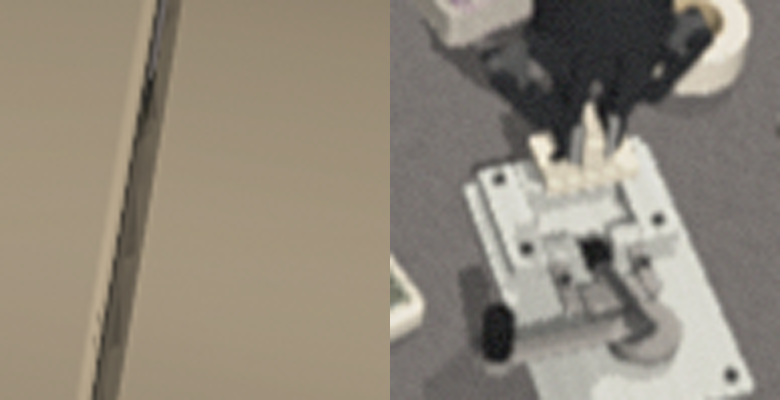

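The scene view shows the cartridge held level over the block, long side along the dock's x, lever open. The arm blocks the top view, so I'll check the offset relative to the block in scene depth.

```bash
python3 - <<'E'
from h import *
f=np.load("a.npz"); g=np.load("scene0.npz")
a=np.deg2rad(-15); R=np.array([[np.cos(a),-np.sin(a)],[np.sin(a),np.cos(a)]]); o=np.array([502.,-202])
def loc(d,im):
    W=pts("scene",d); return np.concatenate([(W[...,:2]-o)@R,W[...,2:]],-1)[(d>0)&(im.min(2)>110)]
C=loc(f["d1"],f["i1"]); B=loc(g["d"],g["im"])
for lo,hi in((60,66),(66,72),(72,79),(79,88)):
    q=C[(C[:,2]>lo)&(C[:,2]<hi)&(abs(C[:,0])<45)&(C[:,1]>20)&(C[:,1]<100)]; print("cart",lo,len(q),np.percentile(q,[2,50,98],axis=0)[:,:2].round(1).tolist())
    if len(q)>20: e=q[(abs(q[:,0])<24)]; print("   front line fit",np.polyfit(e[:,0],e[:,1],1).round(3))
q=B[(B[:,2]>22)&(B[:,2]<27)&(abs(B[:,0])<60)&(B[:,1]>20)&(B[:,1]<110)]
print("block",np.percentile(q,[1,99],axis=0).round(1).tolist())
s=q[(abs(q[:,0])>35)&(abs(q[:,0])<48)];print("strip y",np.percentile(s[:,1],[1,2,50,98,99]).round(1))
m=q[(q[:,1]>50)&(q[:,1]<70)];print("inner walls x",m[m[:,0]<0][:,0].max(),m[m[:,0]>0][:,0].min())
m=q[(abs(q[:,0])<20)&(q[:,1]>70)];print("back wall y",np.percentile(m[:,1],[1,3,97]))
E
```

```text
cart 60 7 [[-21.9, 46.9], [-0.4, 47.9], [23.3, 48.7]]
cart 66 29 [[-29.0, 44.8], [-8.1, 46.9], [22.7, 63.3]]
   front line fit [-3.000e-03  4.658e+01]
cart 72 91 [[-29.2, 44.0], [-8.4, 49.0], [25.2, 77.9]]
   front line fit [-0.095 50.158]
cart 79 95 [[-29.3, 44.4], [-12.3, 53.0], [25.6, 78.8]]
   front line fit [-0.243 54.421]
block [[-52.2, 24.6, 22.2], [50.2, 103.7, 26.9]]
strip y [ 30.4  30.7  63.3 101.2 101.7]
inner walls x -28.732272709629402 25.667429179975883
back wall y [ 80.5868162   81.11094471 103.31137245]
```

>>> carry_out(xyz=[[-0.0015, 0, 0.015], [-0.0015, 0, 0.03], [-0.0015, 0, 0.03], [-0.0015, 0, 0.034], [-0.0015, 0, 0.034], [-0.0015, 0, 0.034]], rot=[[0, 0, 0], [0, 0, 0], [0, 0, 0], [0, 0, 0], [0, 0, 0], [0, 0, 0]])

```text
time: 6.47
eef_pos: [518.4, -145.4, 48.0]
orientation: [0.793, 0.609, 0.0, 0.0]
force: [0.0, -0.6, -1.8]
width: 13.0
grip_force: 49.1
```

```bash
python3 - <<'E'
from h import *
go(517.5,-144.1,40,-15)
im,_=robot.get_image("scene")
u,v=map(int,px("scene",(517,-144,30)))
cv2.imwrite("pics/p2.png",cv2.resize(im[v-30:v+30,u-40:u+40,::-1],(720,540),interpolation=cv2.INTER_CUBIC))
E
```

```text
t 6.47 pos [ 518.4 -145.4   48. ] shift [ 1.  -1.2  8. ] rot [ 0.1 -0.   0. ] w 13.0 F [ 0.  -0.6 -1.8] gf 49.101630449295044
```

View pics/p2.png

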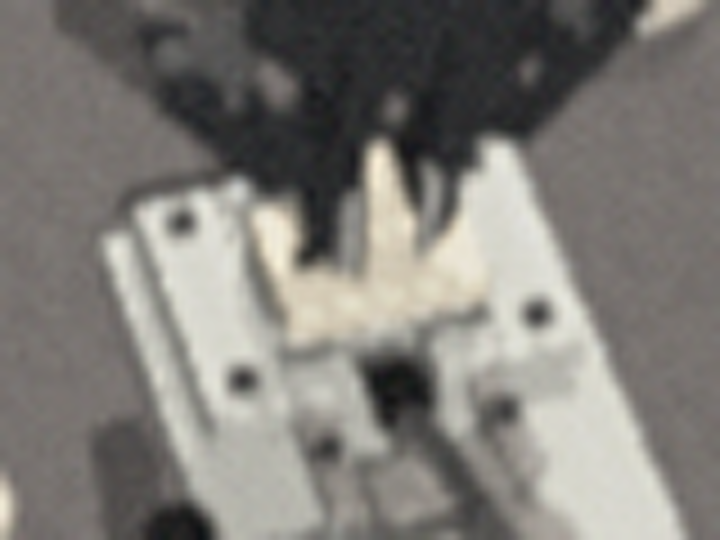

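The cartridge sits just above the pocket opening, square to it (front edge ~(290,340)-(490,305), pad at (400,385)). Lowering gently.

>>> carry_out(xyz=[[0.0007, -0.0008, 0.002], [0.0007, -0.0008, 0.004], [0.0007, -0.0008, 0.006], [0.0007, -0.0008, 0.008], [0.0007, -0.0008, 0.01], [0.0007, -0.0008, 0.01]], rot=[[0, 0, 0], [0, 0, 0], [0, 0, 0], [0, 0, 0], [0, 0, 0], [0, 0, 0]])

```text
time: 7.02
eef_pos: [517.9, -144.9, 36.8]
orientation: [0.793, 0.609, 0.0, 0.0]
force: [1.9, -0.4, -1.5]
width: 13.3
grip_force: 49.0
```

```bash
python3 -c "
from h import *
go(517.5,-144.1,27,-15)"
```

```text
t 7.02 pos [ 517.9 -144.9   36.8] shift [ 0.6 -0.6  9.8] rot [0.1 0.  0. ] w 13.3 F [ 1.9 -0.4 -1.5] gf 49.04558300971985
```

It entered with no upward force. Pressing on past the balls.

>>> carry_out(xyz=[[0, 0, 0.002], [0, 0, 0.004], [0, 0, 0.006], [0, 0, 0.008], [0, 0, 0.01], [0, 0, 0.01], [0, 0, 0.01]], rot=[[0, 0, 0], [0, 0, 0], [0, 0, 0], [0, 0, 0], [0, 0, 0], [0, 0, 0], [0, 0, 0]])

```text
time: 7.6
eef_pos: [517.8, -144.8, 27.6]
orientation: [0.793, 0.609, 0.0, 0.0]
force: [1.0, -0.6, 9.5]
width: 13.0
grip_force: 50.7
```

```bash
python3 -c "
from h import *
go(517.5,-144.1,27,-15)"
```

```text
t 7.6 pos [ 517.8 -144.8   27.6] shift [ 0.6 -0.4  0.6] rot [ 0.1 -0.   0. ] w 13.0 F [ 1.  -0.6  9.5] gf 50.69828152656555
```

TCP is exactly 8 mm above its grasp height, so the cartridge is on the floor. One more millimetre of press, then release and rise.

>>> carry_out(xyz=[[0, 0, 0.001], [0, 0, 0.0015], [0, 0, 0.0015], [0, 0, 0.0015], [0, 0, 0.0015]], rot=[[0, 0, 0], [0, 0, 0], [0, 0, 0], [0, 0, 0], [0, 0, 0]])

```text
time: 8.02
eef_pos: [517.8, -144.8, 27.5]
orientation: [0.793, 0.609, 0.001, 0.001]
force: [-1.4, 0.9, 32.2]
width: 12.9
grip_force: 53.8
```

>>> carry_out(xyz=[[0, 0, 0], [0, 0, 0], [0, 0, 0], [0, 0, 0], [0, 0, -0.02], [0, 0, -0.05], [0, 0, -0.08], [0, 0, -0.1], [0, 0, -0.1], [0, 0, -0.1]], rot=[[0, 0, 0], [0, 0, 0], [0, 0, 0], [0, 0, 0], [0, 0, 0], [0, 0, 0], [0, 0, 0], [0, 0, 0], [0, 0, 0], [0, 0, 0]], grip=-0.2)

```text
time: 8.85
eef_pos: [517.6, -144.4, 126.2]
orientation: [0.793, 0.609, 0.001, 0.001]
force: [0.4, -0.4, -0.2]
width: 34.2
grip_force: 0.0
```

```bash
python3 - <<'E'
from h import *
go(417,-210,110,-15)
im,d=robot.get_image("scene"); W=pts("scene",d); i=im.astype(int)
u,v=map(int,px("scene",(517,-144,30)))
cv2.imwrite("pics/p3.png",cv2.resize(im[v-40:v+50,u-55:u+55,::-1],(720,590),interpolation=cv2.INTER_CUBIC))
E
```

```text
t 8.85 pos [ 517.6 -144.4  126.2] shift [-89.3 -80.3  16.1] rot [ 0.1 -0.   0. ] w 34.2 F [ 0.4 -0.4 -0.2] gf 0.0
```

View pics/p3.png

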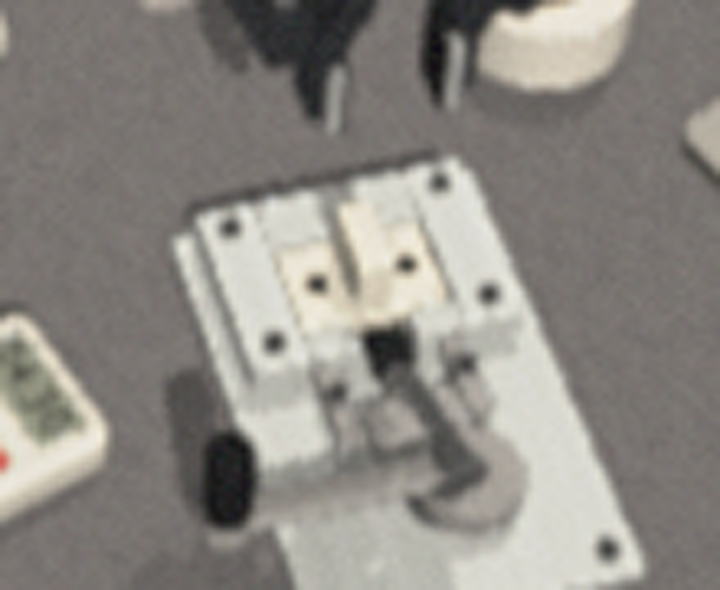

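The cartridge is seated flush, with its top level with the block at ~(360,265). The lever is still open, with the knob at ~(230,480), and the timer is untouched. Next, above the knob.

>>> carry_out(xyz=[[-0.022, -0.02, 0], [-0.045, -0.04, 0], [-0.067, -0.06, 0], [-0.09, -0.0805, 0], [-0.09, -0.0805, 0], [-0.09, -0.0805, 0], [-0.09, -0.0805, 0]], rot=[[0, 0, 0], [0, 0, 0], [0, 0, 0], [0, 0, 0], [0, 0, 0], [0, 0, 0], [0, 0, 0]], grip=0.2)

```text
time: 9.48
eef_pos: [416.3, -210.6, 124.8]
orientation: [0.793, 0.609, -0.0, -0.001]
force: [0.2, -0.1, 0.5]
width: 51.0
grip_force: 0.0
```

```bash
python3 - <<'E'
from h import *
go(417.1,-210.8,38,-15)
E
```

```text
t 9.48 pos [ 416.3 -210.6  124.8] shift [ 0.   0.9 86.8] rot [-0.1 -0.  -0. ] w 51.0 F [ 0.2 -0.1  0.5] gf 0.0
```

>>> carry_out(xyz=[[0, 0.0005, 0.02], [0, 0.0005, 0.04], [0, 0.0005, 0.06], [0, 0.0005, 0.075], [0, 0.0005, 0.087], [0, 0.0005, 0.087], [0, 0.0005, 0.087]], rot=[[0, 0, 0], [0, 0, 0], [0, 0, 0], [0, 0, 0], [0, 0, 0], [0, 0, 0], [0, 0, 0]])

```text
time: 10.07
eef_pos: [417.1, -210.1, 37.7]
orientation: [0.793, 0.609, -0.0, -0.001]
force: [-0.1, 0.1, 1.0]
width: 51.2
grip_force: 0.0
```

>>> carry_out(xyz=[[0, 0, 0], [0, 0, 0], [0, 0, 0], [0, 0, 0], [0, 0, 0], [0, 0, 0]], rot=[[0, 0, 0], [0, 0, 0], [0, 0, 0], [0, 0, 0], [0, 0, 0], [0, 0, 0]], grip=-1, grip_force=60)

```text
time: 10.57
eef_pos: [418.2, -211.2, 39.4]
orientation: [0.793, 0.609, 0.001, 0.001]
force: [3.5, -1.2, 8.1]
width: 16.9
grip_force: 58.8
```

```bash
python3 - <<'E'
from h import *
go(417.1,-210.8,38,-15)
# arc offsets in tool axes: at heading h, tool y=dock x, tool x = dock -y (down pointing)
for q in np.deg2rad(np.arange(0,91,9)): print(round(np.degrees(q)), "dx,dy dock",np.round([80-80*np.cos(q),-80*np.sin(q)],1))
print(Ro.from_quat(robot.observe()["orientation"]).as_matrix().round(3).tolist())
E
```

```text
t 10.57 pos [ 418.2 -211.2   39.4] shift [ 0.1 -1.2  1.4] rot [0.2 0.  0. ] w 16.9 F [ 3.5 -1.2  8.1] gf 58.75080197118223
0 dx,dy dock [ 0. -0.]
9 dx,dy dock [  1.  -12.5]
18 dx,dy dock [  3.9 -24.7]
27 dx,dy dock [  8.7 -36.3]
36 dx,dy dock [ 15.3 -47. ]
45 dx,dy dock [ 23.4 -56.6]
54 dx,dy dock [ 33.  -64.7]
63 dx,dy dock [ 43.7 -71.3]
72 dx,dy dock [ 55.3 -76.1]
81 dx,dy dock [ 67.5 -79. ]
90 dx,dy dock [ 80. -80.]
[[0.258, 0.966, 0.003], [0.966, -0.258, -0.001], [-0.0, 0.003, -1.0]]
```

Knob gripped. Tool x is dock +y and tool y is dock +x, so I'll follow the arc in two calls, lifted 1 mm off the arm's top.

>>> carry_out(xyz=[[0, 0, -0.001], [-0.007, 0.0003, -0.001], [-0.014, 0.001, -0.001], [-0.0207, 0.0027, -0.001], [-0.0274, 0.0048, -0.001], [-0.0338, 0.0075, -0.001], [-0.04, 0.0107, -0.001], [-0.0459, 0.0145, -0.001], [-0.0514, 0.0187, -0.001], [-0.0566, 0.0234, -0.001]], rot=[[0, 0, 0], [0, 0, 0], [0, 0, 0], [0, 0, 0], [0, 0, 0], [0, 0, 0], [0, 0, 0], [0, 0, 0], [0, 0, 0], [0, 0, 0]])

```text
time: 11.4
eef_pos: [425.2, -270.1, 39.6]
orientation: [0.793, 0.61, 0.001, -0.001]
force: [5.1, 6.8, -1.0]
width: 17.5
grip_force: 60.7
```

```bash
python3 - <<'E'
from h import *
# cam axis from seated pocket
a=np.deg2rad(-15); X=np.array([np.cos(a),np.sin(a)]); Y=np.array([-X[1],X[0]])
o=np.array([517.7,-144.6])-60*Y; c=o-30*Y; s=robot.observe(); p=s["eef_pos"][:2]-c
print("ang",np.degrees(np.arctan2(-p@Y,-p@X)),"r",np.hypot(*p))
e=c-80*Y; print(e); go(e[0],e[1],40.5,-15)
E
```

```text
ang 44.13603293523304 r 79.1927061474932
[ 473.70076233 -308.80739047]
t 11.4 pos [ 425.2 -270.1   39.6] shift [-25.   56.8  -1. ] rot [-0.1 -0.1  0.1] w 17.5 F [ 5.1  6.8 -1. ] gf 60.723260063678026
```

>>> carry_out(xyz=[[-0.0047, 0.0051, 0], [-0.009, 0.0106, 0], [-0.0128, 0.0164, 0], [-0.0162, 0.0225, 0], [-0.0189, 0.0289, 0], [-0.0212, 0.036, 0], [-0.0226, 0.0427, 0], [-0.0232, 0.0497, 0], [-0.0234, 0.0566, 0], [-0.0234, 0.0566, 0]], rot=[[0, 0, 0], [0, 0, 0], [0, 0, 0], [0, 0, 0], [0, 0, 0], [0, 0, 0], [0, 0, 0], [0, 0, 0], [0, 0, 0], [0, 0, 0]])

```text
time: 12.23
eef_pos: [474.5, -309.0, 39.6]
orientation: [0.793, 0.609, 0.0, 0.0]
force: [-1.9, 2.7, 1.6]
width: 17.1
grip_force: 61.2
```

>>> carry_out(xyz=[[0, 0, 0], [0, 0, 0], [0, 0, 0], [0, 0, 0], [0, 0, 0]], rot=[[0, 0, 0], [0, 0, 0], [0, 0, 0], [0, 0, 0], [0, 0, 0]])

```text
time: 12.65
eef_pos: [473.1, -308.6, 39.6]
orientation: [0.793, 0.609, 0.0, -0.0]
force: [-0.8, 4.0, 2.5]
width: 17.1
grip_force: 61.1
```

```bash
python3 - <<'E'
from h import *
a=np.deg2rad(-15); X=np.array([np.cos(a),np.sin(a)]); Y=np.array([-X[1],X[0]])
o=np.array([517.7,-144.6])-60*Y; c=o-30*Y; s=robot.observe(); p=s["eef_pos"][:2]-c
print("ang",np.degrees(np.arctan2(-p@Y,-p@X)),"r",np.hypot(*p))
e=c-80*Y; go(e[0],e[1],40.5,-15)
im,d=robot.get_image("scene"); u,v=map(int,px("scene",(500,-210,30)))
cv2.imwrite("pics/p4.png",cv2.resize(im[v-60:v+75,u-82:u+82,::-1],(729,600),interpolation=cv2.INTER_CUBIC))
E
```

```text
ang 89.56913790800607 r 79.98539322996596
t 12.65 pos [ 473.1 -308.6   39.6] shift [-0.   0.6 -0.9] rot [-0. -0.  0.] w 17.1 F [-0.8  4.   2.5] gf 61.14260047674179
```

View pics/p4.png

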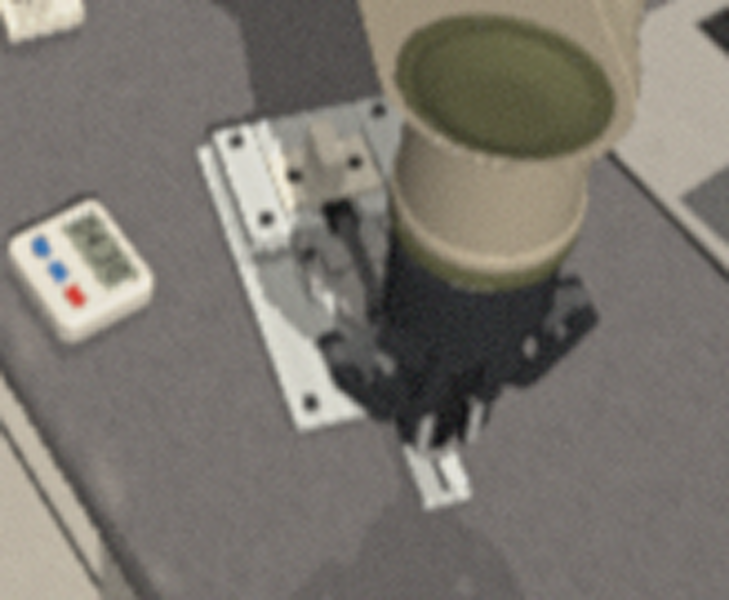

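The fingers hold the knob over the tongue's index line (~(440,450)). The pad is against the seated cartridge (~(340,210)), and the lever is at ~89.6°. Handing in.

```bash
python3 -c "
from bench import robot
print(robot.close_job())"
```

```text
the job is handed in; nothing more can be done
None
```

I handed the job in with the oblong cartridge pressed flush in the pocket and the gripper holding the knob over the index mark at about 89.6°. The last picture shows the pad against the cartridge, but I couldn't measure its force directly, and the hand-in gave no verdict.

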